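# Balance the jar of bolts on the desk scale

## Task

A jar of bolts hangs from one arm of the beam balance on the desk, and its arm has sunk. Slide the poise that rides on the other arm (not the spare one lying on the desk) along the beam until it balances the jar, so that the beam hangs level and still by itself after you let go.

Things in the scene. Friction and masses are not known exactly. Their poses are not given: they have to be found in the camera images.
- pivot (a point): Pivot, on the beam's centre line, 180 mm above the desk, between two upright plates (57 mm over both, tops 14 mm above pivot). Never tilts: z up, y level along the beam towards the poise's arm. Beam: bar 12 mm wide, 16 high; poise's arm ends at 255 mm, by a fixed post 252 mm tall with a level mark. Jar (0.35 to 0.62 kg, 58 mm wide) hangs at 110 mm on the other arm.
- beam (a joint): Tilt of the beam, rad: 0 level, positive is poise's arm up, jar down. Rests on stops at +-0.2 when far out of balance. A heavy bob under the pivot makes it self-righting: between the stops it swings free and settles within about 2 s at a tilt in proportion to the imbalance; each 10 mm that the poise moves outwards lowers the reading by about 0.05 rad.
- poise (a joint): Travel of the poise along the beam, m: 0 is its inner end stop, where its middle lies 50 mm from the pivot; 0.17 is the outer end stop, 220 mm from the pivot. It slides with about 2 N of drag and stays where it is left. The balance point varies with the jar's mass and lies between 0.05 and 0.165.
- poise_tab (a point): Grip point on the poise's upright tab, 40 mm above the beam's centre line at the poise's middle; y along the beam outwards, tilts with it. Poise: dark steel saddle round the beam, 38 mm across it, 30 along, top 17 above centre line. Tab: 14 mm thick across the beam, 26 along it, top 59 above centre line; pinch from above, fingers closing across the beam; it pivots in the pads as the beam tilts.

How it is judged:
By the outcome, as a careful person would: the job done as asked, in the order asked, and still so for the second after the job is handed in, with the robot touching nothing.
It also fails if it takes over 64 s, if anything falls off the work surface, if the arm or the gripper's body presses on something with over 40 N, if the wrist force passes 120 N, or if a joint passes its speed limit or range.

## Robot

A 6-joint arm with a two-finger parallel gripper is mounted at the origin on the work surface. World frame = base frame: x ahead of the robot, y to its left, z up, the work surface at z = 0. Lengths are in m, angles in degrees, forces in N, time in s.
With the tool pointing down it reaches from about 0.3 to 0.75 m from the base axis. Payload 8.5 kg.
Tool frame: the origin (TCP) lies midway between the tips of the shut fingers; the grasp point (between the pads) lies 19 mm behind it; z points along the fingers, y is the line along which they close (so a half turn about z gives the same grasp; the last joint's range is limited). The gripper opens to 85 mm and grips with 20 to 120 N. Pads are 22 mm wide; open, the fingers measure 114 mm over their backs; the gripper's body (76 mm by 85 mm) begins 54 mm behind the grasp point. The pads swing forward as they close: fully open they stand 13 mm farther back than shut.
Start: joints at [-84.07, 21.807, 74.336, -0, 83.858, -12.336], TCP at [0.172, -0.522, 0.231] pointing down, gripper open.
Joint ranges: [-178.18, 178.18], [-50.72, 133.34], [12.68, 142.11], [-81.47, 261.47], [9.98, 163.14], [-165.26, 165.26]. Speed limits (degrees/s): [136.94, 136.94, 180, 180, 180, 180].

## Interface

Orientations are given as a 3x3 rotation matrix whose columns are the frame's x, y, z axes.
In Python, from rig import env, viewer, recognise, pinpoint gives the robot as it stands.
- The arm moves only by the tool move_arm, never from a script. Its argument "plan" is text: rows parted by semicolons, each of 7 numbers parted by spaces: the shift along the tool's x, y, z in m, then the turn, a rotation vector about the tool's x, y, z in rad, then the finger opening in m, from 0 to 0.0854. A call has 1 to 12 rows; each row shifts and turns the commanded pose from where the row before left it, along the tool's axes as they then stand; what a row does not reach is not made up. A row lasts 1/8 s, in which the tool goes at most 62.5 mm and 10.7 degrees, less where a joint would pass 70% of its speed; a pose out of reach is approached as far as the arm can. A call is refused whole if a number of a shift passes 0.0625 or a number of a turn 0.188, either way. A call with a gripper value outside its range is refused whole. The fingers move at their own pace and stop on an object; "grip_force" is the grip in N (left out, the last holds). Time passes only in rows, so rows that do not move let the fingers close. It gives the time, the measured TCP pose, the force, the opening and the grip force at its end, in the units of the state.
- env.observe(): the state, without advancing time (a new reading comes with each control period).
- viewer.get_image(name): name is "scene" or "top"; returns (picture, depth): 400x640x3 uint8, red, green, blue; 400x640 float32, m along the optical axis (not along the pixel's ray), 0 where there is no reading.
- viewer.calibration(name): a dict with "fx", "fy", "cx", "cy" (pixels), "R" (3x3) and "t" (3): a world point X has camera coordinates R X + t. Camera axes: x right, y down, z forward; pixel columns grow to the right and rows downward; lengths in m; the calibration is good to about 2 mm. A picture is of the moment at which its call begins. calibration takes no time and is no camera call.
- env.close_job(): hands the job in; it is judged then, once.
Trained networks look in the newest picture that a camera, given by its name, has taken for a name from the list of things; names that differ only in an ending like _2 or _b are one class to them, and where a whole thing is asked for, a point or a joint stands for the part that bears it (a point fixed in the world has none). Each returns a list of dicts, best first, with "conf" (0 to 1); they miss things now and then, are a little off and sometimes report something else, mostly with a low value. They report only what shows in the picture. A call takes as long as a camera call.
- recognise(camera, name): "extent" ([centre column, centre row, width, height] in pixels, round what is visible of it).
- pinpoint(camera, name): "pixel" ([column, row] in pixels: a listed point, or the origin of a listed thing).
The state is a dict: "time_s": time; "q": joint angles; "qvel": joint speeds; "joint_efforts": joint torques, N m; "position": TCP position; "tool_rot": TCP orientation; "ft_force": force on the tool from outside, world axes, zero at the start; "wrist_torque": the same for the moment, N m; "grip_width": finger opening in m; "gripper_force": force on a finger pad.
Only numpy, scipy, OpenCV 4.12 (cv2) and the standard library are available. Lean on these libraries where they do the work, as an engineer would, in place of code of your own. Each camera call takes 0.05 s, during which the arm holds its last target. There are 200 camera calls.

## Working session

There is one attempt and no reset: what is moved stays moved. The work goes in short steps, Python scripts to look and compute and a tool call to move; the robot and the scene stay as the last step left them, time stands still between calls to the robot, and variables do not carry over. Pictures are saved under pics/ and viewed, at most 10 in all, crops included, and the job is handed in when it is done.

Besides the shell and the picture viewer there is one more tool, called after ">>>" in YAML: its name, and indented under it one key for each argument. move_arm: Moves the arm, as the interface text tells. Its arguments: {"type":"object","properties":{"plan":{"type":"string"},"grip_force":{"type":"number"}},"required":["plan"]}

```bash
mkdir -p pics; cat > h.py <<'E'
import numpy as np, cv2
from rig import env, viewer, recognise, pinpoint
def ray(c,p):
    k=viewer.calibration(c);R=np.array(k['R']);t=np.array(k['t'])
    d=R.T@np.array([(p[0]-k['cx'])/k['fx'],(p[1]-k['cy'])/k['fy'],1.]);return -R.T@t,d
def dep(c,p,z):
    o,d=ray(c,p);return o+d*z
def atz(c,p,z):
    o,d=ray(c,p);return o+d*(z-o[2])/d[2]
def tri(p1,p2,c1='scene',c2='top'):
    A=np.zeros((3,3));b=np.zeros(3);L=[]
    for c,p in((c1,p1),(c2,p2)):
        o,d=ray(c,p);d=d/np.linalg.norm(d);P=np.eye(3)-np.outer(d,d);A+=P;b+=P@o;L.append((P,o))
    x=np.linalg.solve(A,b);return x,[np.linalg.norm(P@(x-o)) for P,o in L]
def proj(c,X):
    k=viewer.calibration(c);x=np.array(k['R'])@X+np.array(k['t']);return np.array([k['fx']*x[0]/x[2]+k['cx'],k['fy']*x[1]/x[2]+k['cy']])
E
python3 - <<'E'
from h import *
np.set_printoptions(precision=4,suppress=True)
for c in('scene','top'):
    im,d=viewer.get_image(c);cv2.imwrite(f'pics/{c}0.png',im[:,:,::-1]);np.save(f'{c}0.npy',d)
    for n in('pivot','poise_tab'): 
        for r in pinpoint(c,n)[:3]:
            u,v=np.round(r['pixel']).astype(int);print(c,n,r,dep(c,r['pixel'],d[v,u]))
    for n in ('poise','beam'):print(c,n,recognise(c,n)[:3])
    print(c,ray(c,(320,200)))
E
```

```text
scene pivot {'pixel': [270.2, 271.7], 'conf': 0.74} [ 0.5436 -0.0918  0.183 ]
scene poise_tab {'pixel': [287.4, 237.5], 'conf': 0.76} [ 0.5562 -0.0624  0.2391]
scene poise [{'extent': [294.2, 247.6, 32.5, 43.6], 'conf': 0.91}]
scene beam [{'extent': [295.4, 269.8, 213.5, 199.8], 'conf': 0.8}]
scene (array([ 0.7891, -0.3754,  0.7446]), array([-0.3382,  0.5801, -0.7412]))
top pivot {'pixel': [366.8, 231.0], 'conf': 0.63} [ 0.5326 -0.0957  0.1861]
top poise_tab {'pixel': [335.2, 213.4], 'conf': 0.81} [ 0.5556 -0.0476  0.2481]
top poise [{'extent': [331.4, 215.1, 37.5, 31.7], 'conf': 0.63}]
top beam [{'extent': [316.9, 214.2, 256.6, 120.3], 'conf': 0.58}, {'extent': [331.0, 213.6, 40.3, 33.9], 'conf': 0.31}]
top (array([0.538 , 0.0015, 0.8883]), array([ 0.0538, -0.0471, -0.9976]))
```

View pics/scene0.png

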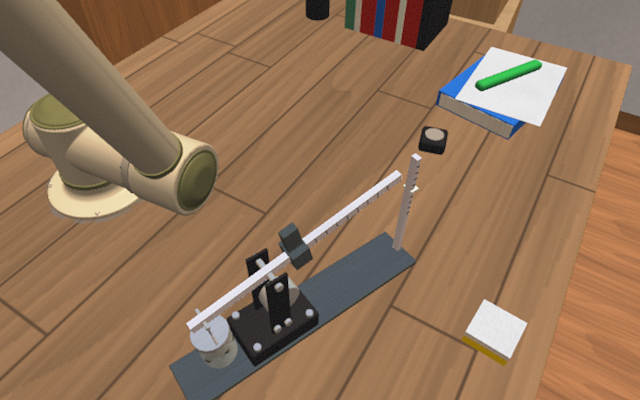

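View pics/top0.png

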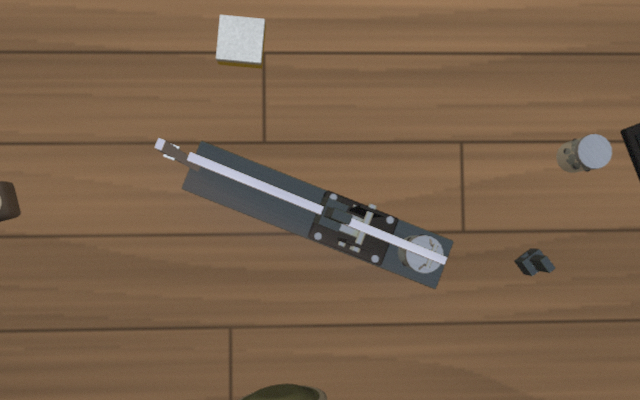

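Scene view: the beam runs from the jar end at (191,325) to the outer tip at (399,175), with the poise at (294,246). The level-mark post is at (410,190). Top view: the beam runs from (445,261) to (188,157), the poise is near (338,214), and the spare lies at (535,262).

```bash
python3 - <<'E'
from h import *
np.set_printoptions(precision=4,suppress=True)
for n,a,b in(('pivot',(270.2,271.7),(366.8,231)),('tab',(287.4,237.5),(335.2,213.4)),('tip',(399,175),(188,157)),('jarend',(191,325),(445,261)),('post',(416,156),(160,144))):
    print(n,tri(a,b))
# beam's white pixels -> 3D line by depth
P=[]
for c in('scene','top'):
    im=cv2.imread(f'pics/{c}0.png');d=np.load(f'{c}0.npy');q=[]
    m=(im.min(2)>150)
    for v,u in zip(*np.nonzero(m)):
        if d[v,u]>0:
            X=dep(c,(u,v),d[v,u])
            if .10<X[2]<.26: q.append(X)
    q=np.array(q);x,_=tri((399,175),(188,157));y,_=tri((191,325),(445,261))
    e=(y-x)/np.linalg.norm(y-x);w=q-x;k=np.linalg.norm(w-np.outer(w@e,e),axis=1)<.02
    q=q[k];mu=q.mean(0);dv=np.linalg.svd(q-mu,full_matrices=False)[2][0];dv*=np.sign(dv[1])
    s=(q-mu)@dv;print(c,len(q),mu,dv,'yaw',np.degrees(np.arctan2(dv[1],dv[0])),'tilt',np.arcsin(dv[2]),mu+dv*s.max(),mu+dv*s.min())
o=env.observe();print(o['position'],o['tool_rot'],o['ft_force'],o['grip_width'],o['time_s'])
E
```

```text
pivot (array([ 0.5373, -0.0932,  0.18  ]), [np.float64(0.005766279963422465), np.float64(0.005766279963422294)])
tab (array([ 0.553 , -0.0516,  0.2252]), [np.float64(0.003890593657065458), np.float64(0.003890593657065312)])
tip (array([0.6311, 0.1401, 0.2274]), [np.float64(0.0005952666541660427), np.float64(0.000595266654165884)])
jarend (array([ 0.4901, -0.2092,  0.1614]), [np.float64(0.0022245591774793243), np.float64(0.0022245591774793963)])
post (array([0.6437, 0.1693, 0.2513]), [np.float64(8.987459462512385e-05), np.float64(8.987459462504693e-05)])Traceback (most recent call last):
  File "<stdin>", line 12, in <module>
  File "h.py", line 7, in dep
    o,d=ray(c,p);return o+d*z
        ~~~^^^^^
  File "h.py", line 4, in ray
    k=viewer.calibration(c);R=np.array(k['R']);t=np.array(k['t'])
ValueError: time passes only in moves, steps and waits
```

```bash
python3 - <<'E'
s=open('h.py').read()
s=s.replace("def ray","K={c:viewer.calibration(c) for c in('scene','top')}\ndef ray",1).replace("k=viewer.calibration(c)","k=K[c]")
open('h.py','w').write(s)
E
python3 - <<'E'
from h import *
np.set_printoptions(precision=4,suppress=True)
o=env.observe();R=np.array(o['tool_rot']);p=np.array(o['position']);print(p,R,o['ft_force'],o['grip_width'],o['time_s'],K['scene']['fx'])
yaw=np.radians(68);y=np.array([np.cos(yaw),np.sin(yaw),0]);pv=np.array([.5373,-.0925,.18])
for s in(1,-1):
    G=np.column_stack([s*y,np.cross([0,0,-1],s*y),[0,0,-1]])
    print(cv2.Rodrigues(R.T@G)[0].ravel())
    g=pv+y*.0435+[0,0,.052];t=g-[0,0,.019];print('tcp goal',t,'in start tool',R.T@(t-p))
for X in (pv,pv+[0,0,.04]+y*.045,):print(proj('scene',X),proj('top',X))
E
```

```text
[ 0.1724 -0.5223  0.2313] [[ 0.9496  0.3134 -0.    ]
 [ 0.3134 -0.9496  0.    ]
 [-0.     -0.0001 -1.    ]] [-0.3063 -0.0284  0.1223] 0.0854686266216675 0.5 465.07149596990075
[-0.0001 -0.     -0.8681]
tcp goal [ 0.5536 -0.0522  0.213 ] in start tool [ 0.5094 -0.3269  0.0183]
[-0.      0.0001  2.2735]
tcp goal [ 0.5536 -0.0522  0.213 ] in start tool [ 0.5094 -0.3269  0.0183]
[266.4631 271.2568] [363.8823 227.601 ]
[291.3052 239.5994] [335.9977 215.0446]
```

>>> move_arm:
  plan: "0.0425 -0.0272 -0.006 0 0 0 0.085;0.0425 -0.0272 -0.006 0 0 0 0.085;0.0425 -0.0272 -0.006 0 0 0 0.085;0.0425 -0.0272 -0.006 0 0 0 0.085;0.0425 -0.0272 -0.006 0 0 0 0.085;0.0425 -0.0272 -0.006 0 0 0 0.085;0.0425 -0.0272 -0.006 0 0 0 0.085;0.0425 -0.0272 -0.006 0 0 0 0.085;0.0425 -0.0272 -0.006 0 0 0 0.085;0.0425 -0.0272 -0.006 0 0 0 0.085;0.0425 -0.0272 -0.006 0 0 0 0.085;0.0425 -0.0272 -0.006 0 0 0 0.085"
  grip_force: 40

```text
time_s: 2.0
position: [0.5552, -0.051, 0.3036]
tool_rot: [[0.95, 0.313, 0.0], [0.313, -0.95, -0.0], [0.0, 0.0, -1.0]]
ft_force: [1.2, -0.4, 1.2]
grip_width: 0.0851
gripper_force: 0.0
```

>>> move_arm:
  plan: "0 0 0 0 0 -0.1447 0.05;0 0 0 0 0 -0.1447 0.05;0 0 0 0 0 -0.1447 0.05;0 0 0 0 0 -0.1447 0.05;0 0 0 0 0 -0.1447 0.05;0 0 0 0 0 -0.1446 0.05;0 0 0 0 0 0 0.05;0 0 0 0 0 0 0.05"

```text
time_s: 3.0
position: [0.5544, -0.0525, 0.3033]
tool_rot: [[0.377, 0.926, 0.0], [0.926, -0.377, -0.0], [-0.0, 0.0, -1.0]]
ft_force: [-0.1, 0.7, 0.9]
grip_width: 0.0499
gripper_force: 0.0
```

```bash
python3 - <<'E'
from h import *
np.set_printoptions(precision=4,suppress=True)
o=env.observe();print(o['position'],o['tool_rot'],o['grip_width'],o['time_s'])
for c in('scene','top'):
    im,d=viewer.get_image(c);cv2.imwrite(f'pics/{c}1.png',im[:,:,::-1])
    print(c,pinpoint(c,'poise_tab')[:2],proj(c,np.array(o['position'])))
a=cv2.imread('pics/scene1.png')[120:340,160:440];b=cv2.imread('pics/top1.png')[110:300,240:480]
cv2.imwrite('pics/v1.png',cv2.resize(a,None,fx=2.5,fy=2.5))
E
```

```text
[ 0.5544 -0.0525  0.3033] [[ 0.3771  0.9262  0.0001]
 [ 0.9262 -0.3771 -0.    ]
 [-0.      0.0001 -1.    ]] 0.04993931829546156 3.0
scene [{'pixel': [292.1, 234.2], 'conf': 0.56}] [288.5721 200.928 ]
top [] [343.1282 213.0241]
```

View pics/v1.png

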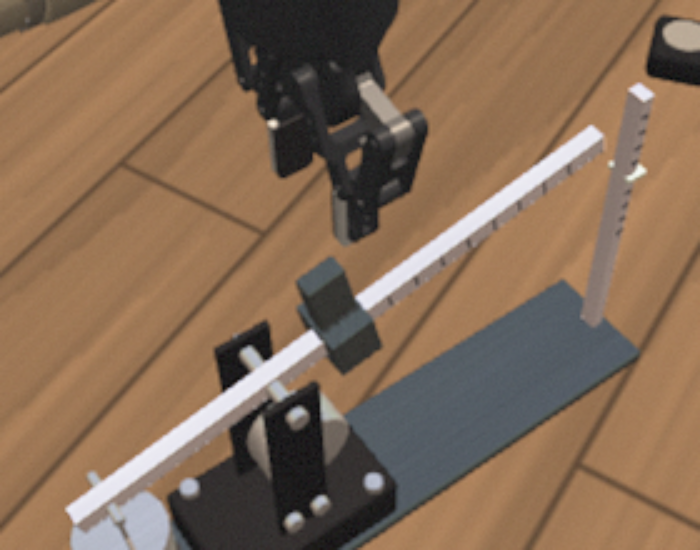

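The crop shows the open fingers straddling the poise tab (tab top near (322,275) in the crop, jaws across the beam). Next I descend and pinch it.

>>> move_arm:
  plan: "0 0 0.02 0 0 0 0.05;0 0 0.02 0 0 0 0.05;0 0 0.02 0 0 0 0.05;0 0 0.015 0 0 0 0.05;0 0 0.01 0 0 0 0.05;0 0 0.005 0 0 0 0.05;0 0 0 0 0 0 0.05"

```text
time_s: 4.08
position: [0.5544, -0.0525, 0.2134]
tool_rot: [[0.375, 0.927, 0.0], [0.927, -0.375, -0.0], [0.0, 0.0, -1.0]]
ft_force: [-0.3, 1.0, 1.6]
grip_width: 0.05
gripper_force: 0.0
```

>>> move_arm:
  plan: "0 0 0 0 0 0 0.02;0 0 0 0 0 0 0.005;0 0 0 0 0 0 0.005;0 0 0 0 0 0 0.005;0 0 0 0 0 0 0.005;0 0 0 0 0 0 0.005"
  grip_force: 40

```text
time_s: 4.82
position: [0.5529, -0.052, 0.2137]
tool_rot: [[0.374, 0.927, -0.003], [0.927, -0.374, 0.001], [-0.001, -0.003, -1.0]]
ft_force: [-10.1, 2.2, 4.9]
grip_width: 0.0137
gripper_force: 40.7
```

```bash
python3 - <<'E'
from h import *
o=env.observe();print(o['position'],o['grip_width'],o['gripper_force'],o['ft_force'])
im,d=viewer.get_image('scene');cv2.imwrite('pics/v2.png',cv2.resize(im[120:340,160:440,::-1],None,fx=2.5,fy=2.5))
E
```

```text
[ 0.55288151 -0.05197376  0.21369184] 0.013726797850581413 40.67500591278076 [-10.1012091    2.19335542   4.92621064]
```

View pics/v2.png

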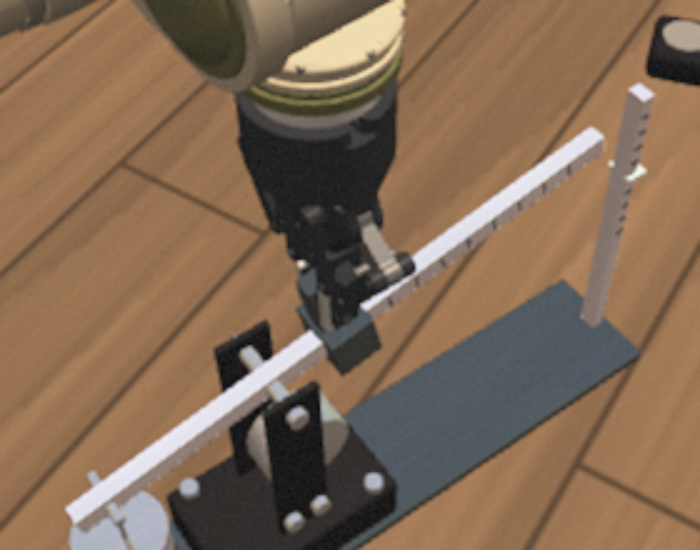

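The jaws hold the tab (opening 13.7 mm), with about a 10 N side load. I'll relieve that, then slide outward while levelling the beam.

>>> move_arm:
  plan: "0 -0.0015 0 0 0 0 0.005;0 -0.001 0 0 0 0 0.005;0.004 0 0.0014 0 0 0 0.005;0.004 0 0.0014 0 0 0 0.005;0.004 0 0.0014 0 0 0 0.005;0.004 0 0.0014 0 0 0 0.005;0.004 0 0.0014 0 0 0 0.005;0.004 0 0.0014 0 0 0 0.005;0.004 0 0.0013 0 0 0 0.005;0 0 0 0 0 0 0.005;0 0 0 0 0 0 0.005"

```text
time_s: 6.25
position: [0.5635, -0.0257, 0.205]
tool_rot: [[0.374, 0.927, 0.003], [0.927, -0.374, -0.001], [0.0, 0.003, -1.0]]
ft_force: [1.0, 0.0, 9.0]
grip_width: 0.0134
gripper_force: 42.8
```

>>> move_arm:
  plan: "0.005 0 0 0 0 0 0.005;0.005 0 0 0 0 0 0.005;0.005 0 0 0 0 0 0.005;0.005 0 0 0 0 0 0.005;0.005 0 0 0 0 0 0.005;0.005 0 0 0 0 0 0.005;0 0 0 0 0 0 0.005;0 0 0 0 0 0 0.005;0 0 0 0 0 0 0.005"

```text
time_s: 7.38
position: [0.5748, 0.0023, 0.2047]
tool_rot: [[0.374, 0.927, 0.003], [0.927, -0.374, -0.001], [0.001, 0.003, -1.0]]
ft_force: [3.7, -0.1, 7.1]
grip_width: 0.0134
gripper_force: 42.6
```

>>> move_arm:
  plan: "0.005 0 0 0 0 0 0.005;0.005 0 0 0 0 0 0.005;0.005 0 0 0 0 0 0.005;0.005 0 0 0 0 0 0.005;0 0 0 0 0 0 0.005;0 0 0 0 0 0 0.005;0 0 0 0 0 0 0.005"

```text
time_s: 8.25
position: [0.5824, 0.0209, 0.2044]
tool_rot: [[0.374, 0.927, 0.003], [0.927, -0.374, -0.0], [0.001, 0.003, -1.0]]
ft_force: [5.4, -1.1, 6.0]
grip_width: 0.0135
gripper_force: 42.5
```

>>> move_arm:
  plan: "0.005 0.0004 0 0 0 0 0.005;0.005 0.0004 0 0 0 0 0.005;0.005 0.0004 0 0 0 0 0.005;0.005 0.0004 0 0 0 0 0.005;0.005 0.0004 0 0 0 0 0.005;0.005 0.0004 0 0 0 0 0.005;0 0 0 0 0 0 0.005;0 0 0 0 0 0 0.005;0 0 0 0 0 0 0.005"

```text
time_s: 9.38
position: [0.5939, 0.0491, 0.2032]
tool_rot: [[0.374, 0.927, -0.003], [0.927, -0.374, 0.002], [0.001, -0.003, -1.0]]
ft_force: [-4.4, 2.7, 3.4]
grip_width: 0.0136
gripper_force: 42.2
```

>>> move_arm:
  plan: "0 0 0 0 0 0 0.04;0 0 0 0 0 0 0.05;0 0 -0.015 0 0 0 0.05;0 0 -0.03 0 0 0 0.05;0 0 -0.04 0 0 0 0.05;0 0 0 0 0 0 0.05;0 0 0 0 0 0 0.05;0 0 0 0 0 0 0.05;0 0 0 0 0 0 0.05;0 0 0 0 0 0 0.05;0 0 0 0 0 0 0.05;0 0 0 0 0 0 0.05"

```text
time_s: 10.88
position: [0.5947, 0.0477, 0.2886]
tool_rot: [[0.375, 0.927, -0.0], [0.927, -0.375, 0.0], [0.0, -0.0, -1.0]]
ft_force: [0.1, -1.5, -0.3]
grip_width: 0.0502
gripper_force: 0.0
```

>>> move_arm:
  plan: "0 0 0 0 0 0 0.05;0 0 0 0 0 0 0.05;0 0 0 0 0 0 0.05;0 0 0 0 0 0 0.05;0 0 0 0 0 0 0.05;0 0 0 0 0 0 0.05;0 0 0 0 0 0 0.05;0 0 0 0 0 0 0.05"

```text
time_s: 11.88
position: [0.5947, 0.0477, 0.2886]
tool_rot: [[0.375, 0.927, 0.0], [0.927, -0.375, 0.0], [0.0, 0.0, -1.0]]
ft_force: [0.1, 0.2, 0.2]
grip_width: 0.05
gripper_force: 0.0
```

```bash
cat > tilt.py <<'E'
from h import *
import sys
from scipy.optimize import least_squares
np.set_printoptions(precision=4,suppress=True)
def run(tag):
    q={}
    for c in('scene','top'):
        im,d=viewer.get_image(c);cv2.imwrite(f'pics/{c}{tag}.png',im[:,:,::-1])
        # white beam pixels by depth/colour -> 3D
        m=im.min(2).astype(int)>135
        X=np.array([dep(c,(u,v),d[v,u]) for v,u in zip(*np.nonzero(m)) if d[v,u]>0])
        y=np.array([.3746,.9272,0]);n=np.array([.9272,-.3746,0]);w=X-[.5363,-.0921,.18]
        a,l,z=w@y,w@n,w[:,2]
        k=(abs(l)<.010)&(a>-.125)&(a<.25)&(abs(z-.2*0)<.08)
        q[c]=np.column_stack([a,l,z])[k]
        r=q[c]
        if len(r)<30: print(c,'few');continue
        top=r
        f=least_squares(lambda p:p[0]+p[1]*top[:,0]-top[:,2],[0,0],loss='soft_l1',f_scale=.002).x
        lat=np.polyfit(r[:,0],r[:,1],1)
        print(c,len(r),'h0,tilt',f,'lat',lat,'range',r[:,0].min(),r[:,0].max())
if __name__=='__main__':
    run(sys.argv[1]);o=env.observe();print(o['time_s'],pinpoint('scene','poise_tab')[:2])
E
python3 tilt.py 3; python3 -c "
import cv2;a=cv2.imread('pics/scene3.png')[120:340,160:440];cv2.imwrite('pics/v3.png',cv2.resize(a,None,fx=2.5,fy=2.5))"
```

```text
scene 2290 h0,tilt [0.0057 0.1172] lat [0.0043 0.0012] range -0.12491144154263478 0.24947363130716996
top 1174 h0,tilt [0.008  0.1101] lat [0.003  0.0011] range -0.12461504877346376 0.07724788196430614
11.975 [{'pixel': [348.6, 202.5], 'conf': 0.57}]
```

View pics/v3.png

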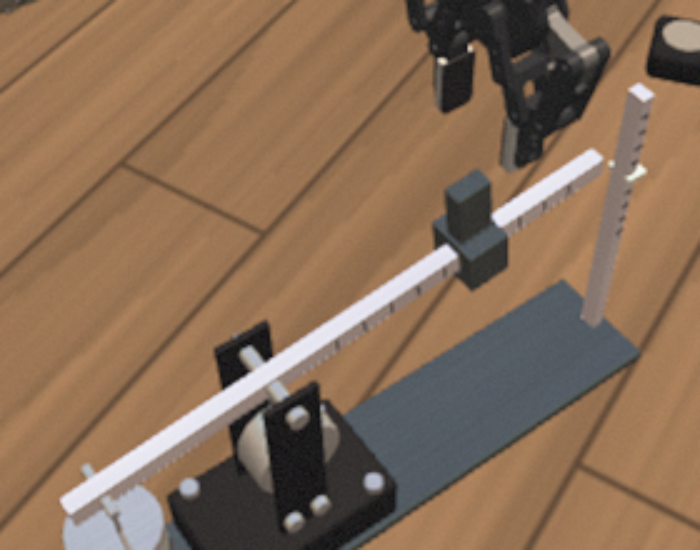

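The beam is now off its stops at about +0.113 rad, above the level mark, and the poise sits near 152 mm. It needs to go about 22.5 mm further out, so I'll re-grip at the tilted tab's place.

>>> move_arm:
  plan: "-0.005 0 0.02 0 0 0 0.05;0 0 0.02 0 0 0 0.05;0 0 0.015 0 0 0 0.05;0 0 0.01 0 0 0 0.05;0 0 0.002 0 0 0 0.05;0 0 0 0 0 0 0.02;0 0 0 0 0 0 0.005;0 0 0 0 0 0 0.005;0 0 0 0 0 0 0.005;0 0 0 0 0 0 0.005"

```text
time_s: 13.28
position: [0.5918, 0.0437, 0.2219]
tool_rot: [[0.374, 0.927, -0.002], [0.927, -0.374, 0.001], [-0.0, -0.002, -1.0]]
ft_force: [-6.6, 3.0, 1.7]
grip_width: 0.0134
gripper_force: 42.4
```

>>> move_arm:
  plan: "0.0045 -0.0005 0.003 0 0 0 0.005;0.0045 0 0.003 0 0 0 0.005;0.0045 0 0.003 0 0 0 0.005;0.0045 0 0.003 0 0 0 0.005;0.0045 0 0.003 0 0 0 0.005;0.0045 0 0.0025 0 0 0 0.005;0 0 0 0 0 0 0.005;0 0 0 0 0 0 0.005;0 0 0 0 0 0 0.005"

```text
time_s: 14.4
position: [0.6019, 0.0687, 0.2046]
tool_rot: [[0.374, 0.927, -0.001], [0.927, -0.374, 0.0], [0.0, -0.001, -1.0]]
ft_force: [-5.2, 2.4, 2.4]
grip_width: 0.0139
gripper_force: 43.1
```

>>> move_arm:
  plan: "0.0013 -0.001 0 0 0 0 0.005;0 0 0 0 0 0 0.005;0 0 0 0 0 0 0.04;0 0 0 0 0 0 0.05;0 0 -0.015 0 0 0 0.05;0 0 -0.03 0 0 0 0.05;0 0 -0.04 0 0 0 0.05;0 0 0 0 0 0 0.05;0 0 0 0 0 0 0.05;0 0 0 0 0 0 0.05;0 0 0 0 0 0 0.05;0 0 0 0 0 0 0.05"

```text
time_s: 15.9
position: [0.602, 0.0699, 0.2888]
tool_rot: [[0.375, 0.927, -0.001], [0.927, -0.375, 0.0], [-0.0, -0.001, -1.0]]
ft_force: [1.3, 0.6, 0.2]
grip_width: 0.0502
gripper_force: 0.0
```

>>> move_arm:
  plan: "0 0 0 0 0 0 0.05;0 0 0 0 0 0 0.05;0 0 0 0 0 0 0.05;0 0 0 0 0 0 0.05;0 0 0 0 0 0 0.05;0 0 0 0 0 0 0.05;0 0 0 0 0 0 0.05;0 0 0 0 0 0 0.05;0 0 0 0 0 0 0.05;0 0 0 0 0 0 0.05"

```text
time_s: 17.15
position: [0.6021, 0.0699, 0.2891]
tool_rot: [[0.375, 0.927, 0.0], [0.927, -0.375, 0.0], [0.0, 0.0, -1.0]]
ft_force: [-0.0, -0.1, 0.1]
grip_width: 0.0502
gripper_force: 0.0
```

```bash
python3 tilt.py 4; python3 -c "
import cv2;a=cv2.imread('pics/scene4.png')[120:340,160:440];cv2.imwrite('pics/v4.png',cv2.resize(a,None,fx=2.5,fy=2.5))"
```

```text
scene 2276 h0,tilt [0.0055 0.0058] lat [0.005  0.0011] range -0.12496692184423322 0.24971268114129005
top 1498 h0,tilt [ 0.008  -0.0027] lat [0.0022 0.001 ] range -0.12479477414574477 0.12294345586122758
17.25 [{'pixel': [358.6, 201.6], 'conf': 0.88}]
```

View pics/v4.png

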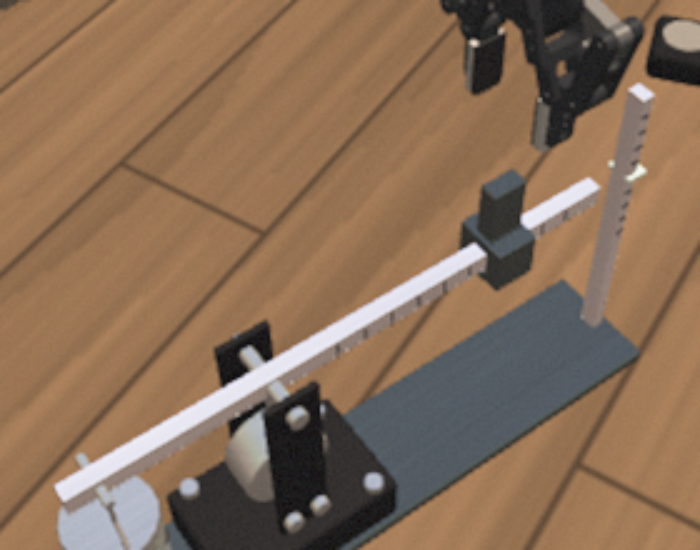

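The beam now looks level within about ±0.006 rad, but the two cameras disagree slightly. I'll calibrate their bias against the initial +0.2 stop, the desk plane and the level mark.

```bash
cat > chk.py <<'E'
from h import *
from scipy.optimize import least_squares
np.set_printoptions(precision=4,suppress=True)
y=np.array([.3746,.9272,0]);n=np.array([.9272,-.3746,0])
def pts(c,d):
    v,u=np.nonzero(d>0);k=K[c];z=d[v,u]
    C=np.column_stack([(u-k['cx'])/k['fx']*z,(v-k['cy'])/k['fy']*z,z]);X=(C-np.array(k['t']))@np.array(k['R'])
    w=X-[.5363,-.0921,.18];return w@y,w@n,w[:,2],u,v
def fit(a,z,s):
    return least_squares(lambda p:p[0]+p[1]*a-z,[z.mean(),0],loss='soft_l1',f_scale=s).x
def an(c,im,d,amax):
    a,l,z,u,v=pts(c,d);wh=im[v,u].min(1)>135
    k=(abs(z+.18)<.012)&(abs(a)<.35)&(abs(l)<.3);A=np.column_stack([np.ones(k.sum()),a[k],l[k]])
    f=least_squares(lambda p:A@p-z[k],[0,0,0],loss='soft_l1',f_scale=.002).x;print(c,'desk h,slope along,across',f)
    # top edge profile: per 10 mm bin highest beam points
    m=wh&(abs(l)<.009)&(a>-.12)&(a<amax)&(abs(z)<.08);b=np.round(a[m]/.008);q=[(a[m][b==i].mean(),np.percentile(z[m][b==i],85)) for i in np.unique(b) if (b==i).sum()>5]
    q=np.array(q);print(c,'beam',fit(q[:,0],q[:,1],.001))
    if c=='scene':
        for uu in range(408,417,2):
            for vv in (186,189): print(uu,vv,im[vv,uu],dep(c,(uu,vv),d[vv,uu])[2],end=';')
        print()
if __name__=='__main__':
    for c in('scene','top'):
        an(c,cv2.imread(f'pics/{c}0.png')[:,:,::-1],np.load(f'{c}0.npy'),.24)
    for c in('scene','top'):
        im,d=viewer.get_image(c);np.save(f'{c}4.npy',d);an(c,im,d,.24)
    print(env.observe()['time_s'])
E
python3 chk.py
```

```text
scene desk h,slope along,across [-0.1806  0.0006  0.0023]
scene beam [0.008  0.2041]
408 186 [128 113 105] 0.1878460825181909;408 189 [133 117 107] 0.18297939088012216;410 186 [130 115 107] 0.19069536375384788;410 189 [127 110 103] 0.18364999893248035;412 186 [128 112 106] 0.187820501614677;412 189 [158 144 135] 0.17884964441125784;414 186 [152 139 130] 0.18456179635986614;414 189 [244 247 242] 0.18102318208095003;416 186 [223 215 192] 0.182009758164291;416 189 [218 222 207] 0.1799289395175354;
top desk h,slope along,across [-0.1798  0.0013  0.0005]
top beam [0.0092 0.2038]
scene desk h,slope along,across [-0.1806  0.0006  0.0024]
scene beam [ 0.0076 -0.0019]
408 186 [134 118 112] 0.18642961570431849;408 189 [132 118 109] 0.1815001103114553;410 186 [132 117 110] 0.1909601157007338;410 189 [132 115 107] 0.18386518495699855;412 186 [130 113 106] 0.19018143416540323;412 189 [161 149 137] 0.18072954843234557;414 186 [156 143 135] 0.18568823706990167;414 189 [246 249 244] 0.1808612631292642;416 186 [226 221 195] 0.1814365455272381;416 189 [222 227 215] 0.17972949181593556;
top desk h,slope along,across [-0.1798  0.0012  0.0004]
top beam [ 0.0093 -0.0021]
17.4
```

The initial +0.2 stop (tan 0.2027) reads 0.2041 and 0.2038, so both cameras read about 0.001 high. The beam now reads −0.002 in both, which makes the true tilt about −0.003 rad: level and settled. The gripper is about 50 mm clear, so I'll hand in.

```bash
python3 -c "
from rig import env
print(env.close_job())"
```

```text
the job is handed in; nothing more can be done
None
```

The job is handed in: the poise is about 174 mm from the pivot and the beam hangs level by itself, at about −0.003 rad by both cameras, with the gripper clear.

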